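# Lift the core insert out of a mould and hold it up for inspection

## Task

Draw the mould's side slide straight back until it is fully against its stop, so that its tongue no longer locks the core insert, and leave it there. Then take the core insert by its raised core, lift it straight up about 120 mm above its pocket without tipping it, and finish while still holding it there in the air, level and still, over its pocket. Leave the can, tin, bottle and wrench on the bench alone.

Things in the scene. Friction and masses are not known exactly. Their poses are not given: they have to be found in the camera images.
- mould: Steel mould half fixed to the bench. Origin: centre of its underside, on the bench. Clamp plate 200 (x) x 260 (y) x 20 mm, on it a plate 170 x 240 x 40 mm, top face 60 mm above the bench. The insert's pocket is on the +y side, the side slide on the -y side. Two guide pillars (22 mm across, 38 mm high) stand on the top face at x = -69 and +69, y = 103 mm.
- pocket (a point): Centre of the floor of the pocket in the mould's top face, at (0, 45, 50) mm in the mould's frame, same axes as the mould. The pocket is 10 mm deep, with about 1.5 mm of play round the insert's base plate.
- side_slide (a joint): Travel of the side slide in m: 0 fully in, 0.040 fully back against its stop; grows towards the mould's -y. Starts at 0 to 0.006, its tongue (30 mm wide) 8 to 14 mm over the insert's base plate, locking it; clear from 0.014 on. About 3 N of friction; stays where left. Runs between rails 18 mm high, 90 mm apart over their outer sides, with a stop bar 18 mm high at their -y end.
- slide_grip (a point): Centre of the top of the side slide's upright grip tab, 123 mm above the bench; same axes as the mould. The dark steel tab is 30 mm (x) x 16 mm (y), standing 40 mm above the middle of the carriage (58 x 50 mm, top 82.5 mm above the bench). At travel 0 it lies at (0, -50) mm in the mould's frame.
- insert: Core insert of plain aluminium, about 0.34 to 0.55 kg, loose in the pocket. Origin: centre of its underside. Base plate 90 (x) x 70 (y) x 14 mm; in its middle stands the core, a block 44 mm (x) x 30 mm (y), top 54 mm above the underside (40 mm above the base plate). In the pocket its axes match the mould's and its base plate stands 4 mm proud of the mould's top face.
- spray_can: Bystander: aerosol can with a paper label, 62 mm across, 190 mm high, upright. Origin: centre of its underside.
- paste_tin: Bystander: low round tin, 84 mm across, 45 mm high. Origin: centre of its underside.
- oil_bottle: Bystander: oil bottle with a cap, 60 mm across, 150 mm high, upright. Origin: centre of its underside.
- wrench: Bystander: open-ended wrench 170 mm long, lying along its own x. Origin: its underside.
Not all that is in view belongs to the job. Leave any pink or turquoise look-alike of the insert alone.

How it is judged (in metres and radians):
On the way, in this order (a step that is already met when the one before it is completed fails the run):
1. the side slide is back against its stop, the insert still in its pocket (value of joint side_slide above 0.037 m and distance between insert and pocket below 0.008 m), for 0.2 s.
2. the insert is lifted level out of the pocket (z of insert in the frame of pocket above 0.04 m and angle between insert's own z axis and vertical below 0.1 rad), for 0.2 s.
At the end, for the whole second after the job is handed in: Insert held in the fingers, underside 85 to 160 mm above the pocket floor, within 30 mm sideways of the pocket's centre, level within 0.07 rad (4 degrees), still (under 20 mm/s, 0.15 rad/s), not touching the mould; side slide within 3 mm of its stop (z of insert in the frame of pocket between 0.085 and 0.16 m and horizontal distance between insert and pocket below 0.03 m and angle between insert's own z axis and vertical below 0.07 rad and linear speed of insert below 0.02 m/s and angular speed of insert below 0.15 rad/s and contact force between insert and the fingers above 1 N and contact force between insert and mould below 0.1 N and value of joint side_slide above 0.037 m); the arm keeps its last pose, push and grip.
It fails at once if the insert is tipped by more than 14 degrees (angle between insert's own z axis and vertical above 0.25 rad).
It fails at once if the spray can is disturbed (distance of spray_can from where it was at the start of the episode above 0.02 m).
It fails at once if the paste tin is disturbed (distance of paste_tin from where it was at the start of the episode above 0.02 m).
It fails at once if the oil bottle is disturbed (distance of oil_bottle from where it was at the start of the episode above 0.02 m).
It fails at once if the wrench is disturbed (distance of wrench from where it was at the start of the episode above 0.02 m).
It also fails if it takes over 51 s, if anything falls off the work surface, if the arm or the gripper's body presses on something with over 40 N, if the wrist force passes 120 N, or if a joint passes its speed limit or range.

## Robot

A 6-joint arm with a two-finger parallel gripper is mounted at the origin on the work surface. World frame = base frame: x ahead of the robot, y to its left, z up, the work surface at z = 0. Lengths are in m, angles in degrees, forces in N, time in s.
With the tool pointing down it reaches from about 0.4 to 0.825 m from the base axis. Payload 7 kg.
Tool frame: the origin (TCP) lies midway between the tips of the shut fingers; the grasp point (between the pads) lies r.grasp_offset behind it (r.grasp_offset is the distance from the TCP to the grasp point, in m); x points along the fingers, z is the direction in which the jaws open and shut, and the axes are right-handed (so a half turn about x gives the same grasp; the last joint's range is limited). The gripper opens to 88 mm and grips with 3 to 60 N. Pads are 19 mm wide; open, the fingers measure 130 mm over their backs; the gripper's body (78 mm by 193 mm) begins 47 mm behind the grasp point.
Start: joints at [89.387, 20.546, 0.682, 0, -70.136, -16.507], TCP at [0.199, 0.645, 0.227] pointing down, gripper open.
Joint ranges: [-176.03, 176.03], [-82.01, 121.73], [-58.28, 71.71], [-173.87, 95.51], [-174.79, -0.11], [-173.66, 173.66]. Speed limits (degrees/s): [136.94, 136.94, 172.46, 180, 180, 180].

## Interface

Orientations are given as [roll, pitch, yaw] about the fixed x, y, z axes, in that order (R = Rz(yaw) Ry(pitch) Rx(roll)).
In Python, from plant import readout, vision, close_job, r gives the robot as it stands.
- The arm moves only by the shell command python3 -m handwheel 'ROWS' [OPENING] [FORCE]. ROWS is JSON, a list that holds one entry, the list of rows, each a list of 4 numbers: the shift along the world's x, y, z in units of 40 mm (1.0 is 40 mm), then the turn about the world's z in units of 5 degrees (1.0 is 5 degrees). In form: [[[tx, ty, tz, roll], ...]]. A call has 1 to 8 rows; each row shifts and turns the pose as measured when the row begins; what a row does not reach is not made up. A row lasts 1/10 s, in which the tool goes at most 50 mm and 8.59 degrees, less where a joint would pass 70% of its speed; a pose out of reach is approached as far as the arm can. A call is refused whole if a number of a shift passes 1 or a number of a turn 1, either way. A call with a gripper value outside its range is refused whole. OPENING is the finger opening in mm, from 0 to 87.6, set as the call begins (- or left out, the last holds). The fingers move at their own pace and stop on an object; FORCE is the grip in N (left out, the last holds). Time passes only in rows, so rows that do not move let the fingers close. It gives the time, the measured TCP pose, the force and the opening at its end, in the units of the state.
- readout.get_state(): the state, without advancing time (a new reading comes with each control period).
- vision.capture(name): name is "scene" or "top" or "wrist"; returns the picture (420x560x3 uint8, blue, green, red); there is no depth.
- vision.get_calibration(name): a dict with "intrinsics" (3x3 intrinsics, pixels), "pose" (4x4, takes a point from camera to world coordinates). Camera axes: x right, y up, looking along -z (the intrinsics and any distortion apply to the point x, -y, -z); pixel columns grow to the right and rows downward; lengths in m; the calibration is good to about 2 mm. The wrist camera is an equidistant fisheye: a pixel r from the principal point sees the ray r / f radians off the axis. A picture is of the moment at which its call begins: read the wrist's pose just before it. get_calibration takes no time and is no camera call; for the wrist camera it gives the pose at the moment of the call.
- close_job(): hands the job in, once; it reports no verdict.
The state is a dict: "time_s": time; "joints": joint angles; "qd": joint speeds; "joint_torque": joint torques, N m; "tcp_pos": TCP position; "eef_rot": TCP orientation; "contact_force": force on the tool from outside, world axes, zero at the start; "moment": the same for the moment, N m; "gripper_width": finger opening in m.
Only numpy, scipy, OpenCV 4.12 (cv2) and the standard library are available. Lean on these libraries where they do the work, as an engineer would, in place of code of your own. Each camera call takes 0.05 s, during which the arm holds its last target.

## Working session

There is one attempt and no reset: what is moved stays moved. The work goes in short steps, Python scripts to look and compute and a shell command to move; the robot and the scene stay as the last step left them, time stands still between calls to the robot, and variables do not carry over. Pictures are saved under pics/ and viewed, and the job is handed in when it is done.

```bash
ls; mkdir -p pics; python3 - <<'E'
from plant import readout, vision, r
import cv2
print(readout.get_state(), r.grasp_offset)
for n in ["scene","top","wrist"]:
    c=vision.get_calibration(n); print(n,c)
    cv2.imwrite(f"pics/{n}0.png",vision.capture(n))
E
```

```text
pics
{'time_s': 0.0, 'joints': array([ 8.93876937e+01,  2.05913983e+01,  6.34147407e-01, -2.07281502e-02,
       -7.01358488e+01, -1.65084204e+01]), 'qd': array([-0.04536715,  0.14047501,  0.1059027 , -0.00354232, -0.02610562,
        0.07781837]), 'joint_torque': array([ 7.88056550e-04, -5.82728219e+01,  2.93041205e+01,  6.99707374e+00,
        6.96711868e-03, -1.66646969e-04]), 'tcp_pos': array([0.19857147, 0.64461988, 0.22562403]), 'eef_rot': array([   4.68861005,   89.90488231, -102.43917573]), 'contact_force': array([ 0.46328453,  0.9012778 , -1.15360986]), 'moment': array([ 0.01204623, -0.05084589, -0.00508806]), 'gripper_width': 0.0877408133507579} 0.0188
scene {'intrinsics': array([[419.38040523,   0.        , 275.58336417],
       [  0.        , 419.38040523, 211.55930572],
       [  0.        ,   0.        ,   1.        ]]), 'pose': array([[ 5.39689987e-01, -6.07418281e-01,  5.82904580e-01,
         1.18094173e+00],
       [ 8.41863096e-01,  3.88477078e-01, -3.74635939e-01,
        -4.38421478e-01],
       [ 1.11564970e-03,  6.92913120e-01,  7.21020224e-01,
         9.67112
[... 254 characters left out ...]
  1.        ]]), 'pose': array([[ 0.0079616 ,  0.98175321, -0.18999276,  0.27117799],
       [-0.99981616,  0.00450108, -0.01863852, -0.01089846],
       [-0.01744326,  0.19010622,  0.98160856,  1.18834003],
       [ 0.        ,  0.        ,  0.        ,  1.        ]])}
wrist {'intrinsics': array([[325.1922621 ,   0.        , 284.14741603],
       [  0.        , 325.1922621 , 209.30666918],
       [  0.        ,   0.        ,   1.        ]]), 'pose': array([[-0.29506157,  0.91655908,  0.26992243,  0.27152507],
       [-0.95547671, -0.28354818, -0.08163753,  0.62295001],
       [ 0.00171039, -0.2819927 ,  0.95941503,  0.38345976],
       [ 0.        ,  0.        ,  0.        ,  1.        ]])}
```

View pics/scene0.png

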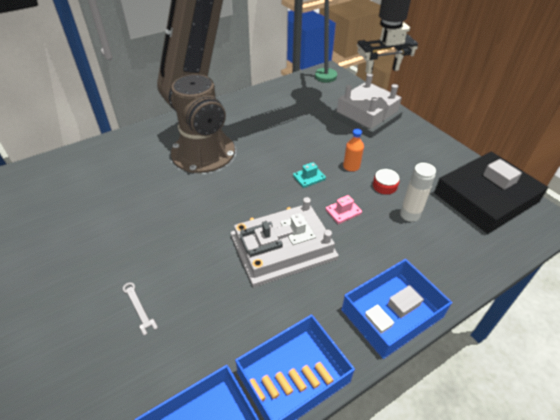

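View pics/top0.png

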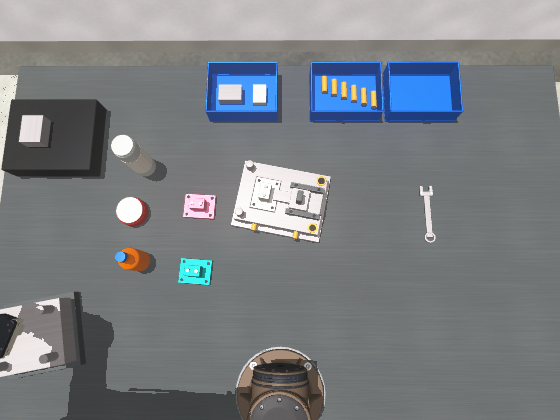

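View pics/wrist0.png

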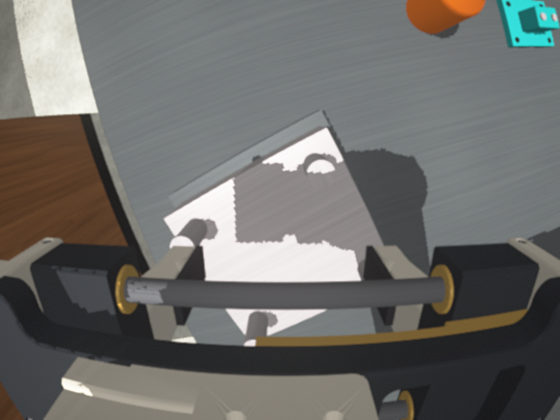

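The top view shows the mould at about (283,200), with its pocket and insert to the left (+y) and the slide to the right. Next I'll enlarge that area.

```bash
python3 - <<'E'
import cv2
a=cv2.imread("pics/top0.png")[150:250,220:345]
cv2.imwrite("pics/top0c.png",cv2.resize(a,None,fx=6,fy=6,interpolation=cv2.INTER_CUBIC))
a=cv2.imread("pics/scene0.png")[190:285,225:345]
cv2.imwrite("pics/scene0c.png",cv2.resize(a,None,fx=6,fy=6,interpolation=cv2.INTER_CUBIC))
E
```

```text
(no output)
```

View pics/top0c.png

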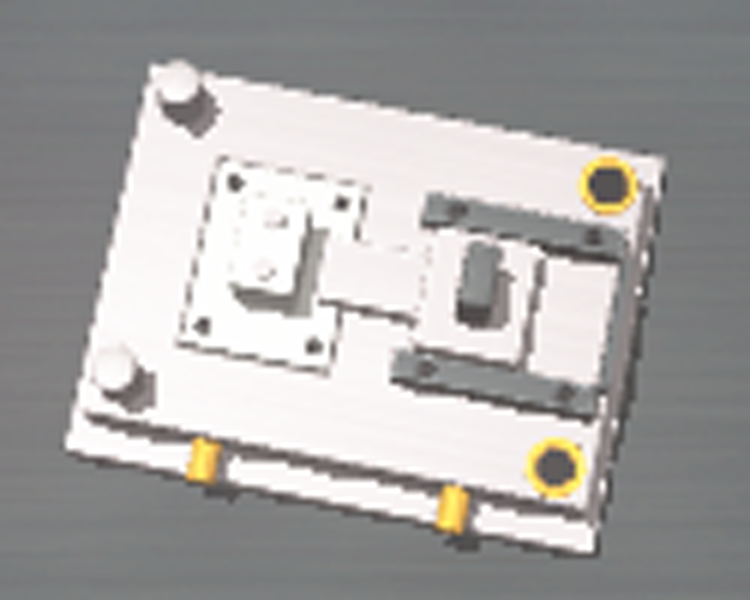

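View pics/scene0c.png

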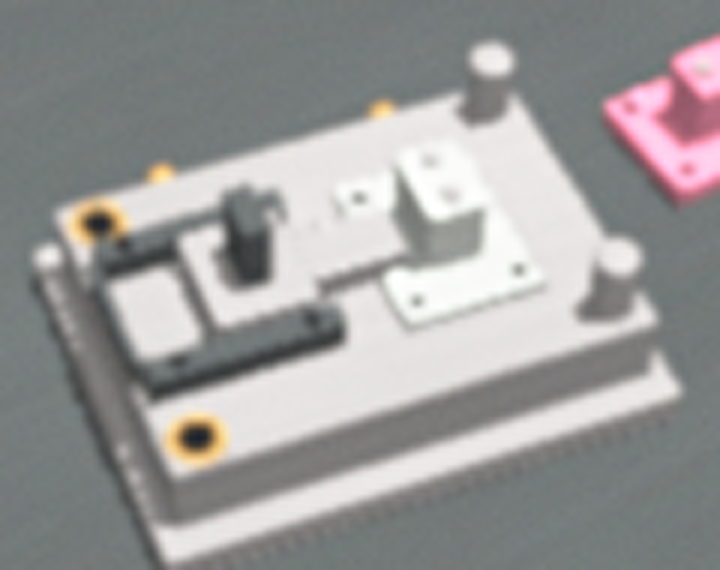

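```bash
cat > h.py <<'E'
import numpy as np
from plant import vision
def ray(cam,px,cal=None):
    c=cal or vision.get_calibration(cam); K=c["intrinsics"];P=c["pose"]
    u=(px[0]-K[0,2])/K[0,0]; v=(px[1]-K[1,2])/K[1,1]
    if cam=="wrist":
        t=np.hypot(u,v); s=np.sin(t)/t if t>1e-9 else 1; d=np.array([u*s,-v*s,-np.cos(t)])
    else: d=np.array([u,-v,-1.])
    return P[:3,3],P[:3,:3]@d
def onz(cam,px,z,cal=None):
    o,d=ray(cam,px,cal); return (o+d*(z-o[2])/d[2])[:2]
def fit(M,W):
    M=np.array(M);W=np.array(W);m=M.mean(0);w=W.mean(0)
    a=M-m;b=W-w
    th=np.arctan2((a[:,0]*b[:,1]-a[:,1]*b[:,0]).sum(),(a*b).sum())
    R=np.array([[np.cos(th),-np.sin(th)],[np.sin(th),np.cos(th)]])
    t=w-R@m
    return np.degrees(th),t,(W-(M@R.T+t))*1e3
E
python3 - <<'E'
from h import *
T=lambda x,y:(220+(x+.5)/6-.5,150+(y+.5)/6-.5)
S=lambda x,y:(225+(x+.5)/6-.5,190+(y+.5)/6-.5)
L=[("p+",(69,103,98),T(180,82),S(618,258)),("p-",(-69,103,98),T(113,368),S(490,60)),
("c++",(85,120,60),T(150,67),S(658,318)),("c+-",(85,-120,60),T(664,160),S(172,520)),("c--",(-85,-120,60),T(588,510),S(58,214)),("c-+",(-85,120,60),T(86,412),S(520,92)),
("i++",(45,80,64),T(218,158),S(545,285)),("i+-",(45,10,64),T(368,183),S(412,325)),("i--",(-45,10,64),T(330,373),None),("i-+",(-45,80,64),T(180,345),None),("tab",(0,-50,123),T(483,268),S(247,205))]
for k,cam in ((2,"top"),(3,"scene")):
    l=[x for x in L[:-1] if x[k]]
    W=[onz(cam,x[k],x[1][2]/1e3) for x in l]; M=[np.array(x[1][:2])/1e3 for x in l]
    th,t,res=fit(M,W); print(cam,th,t)
    for x,e in zip(l,res): print(x[0],e.round(1))
    print("tab",onz(cam,L[-1][k],.123))
    R=np.array([[np.cos(np.radians(th)),-np.sin(np.radians(th))],[np.sin(np.radians(th)),np.cos(np.radians(th))]])
    print("tab in mould",R.T@(onz(cam,L[-1][k],.123)-t), "pocket",R@[0,.045]+t)
E
```

```text
top -10.739870086665709 [ 0.53445795 -0.00222305]
p+ [ 0.  -0.3]
p- [0.2 1.6]
c++ [0.8 3.9]
c+- [-0.1 -6.1]
c-- [-1.   0.2]
c-+ [-0.8 -1.6]
i++ [1.2 1.9]
i+- [ 2.1 -0.7]
i-- [-1.3 -0.2]
i-+ [-1.3  1.4]
tab [ 0.52731084 -0.05341786]
tab in mould [ 0.00251825 -0.05162992] pocket [0.54284372 0.0419887 ]
scene -10.015302417812592 [0.53855704 0.00151778]
p+ [-1.9 -0.8]
p- [-2.7  1.1]
c++ [-5.5  1.4]
c+- [ 12.1 -11.3]
c-- [-4.7  3.7]
c-+ [6.8 5.1]
i++ [-1.3 -0.9]
i+- [-2.8  1.7]
tab [ 0.5227899  -0.04710329]
tab in mould [-0.00707112 -0.05062223] pocket [0.54638304 0.04583204]
```

```bash
cat >> h.py <<'E'
def pose():
    from plant import readout
    from scipy.spatial.transform import Rotation as Ro
    s=readout.get_state(); R=Ro.from_euler('xyz',s["eef_rot"],degrees=True).as_matrix()
    zz=R[:,2]; ang=np.degrees(np.arctan2(zz[1],zz[0]))
    return s,R,ang
E
python3 - <<'E'
from h import *
s,R,a=pose(); print(R.round(3),a, "target jaw angle ~79 or -101")
for n,p,z in (("can",(124,147),.19),("tin",(131,211),.045),("bottle",(123,258),.15),("wr1",(426,187),0),("wr2",(430,239),0),("pink",(199,206),.03),("turq",(195,271),.03)): print(n,onz("top",p,z).round(3))
E
```

```text
[[-0.     0.956 -0.294]
 [-0.001 -0.294 -0.956]
 [-1.     0.     0.001]] -107.12381075040692 target jaw angle ~79 or -101
can [0.635 0.403]
tin [0.495 0.428]
bottle [0.352 0.399]
wr1 [ 0.58  -0.433]
wr2 [ 0.425 -0.435]
pink [0.514 0.236]
turq [0.326 0.239]
```

```bash
python3 -m handwheel '[[[0.2,-0.4,0.3,0.4],[0.4,-0.85,0.3,0.4],[0.4,-0.85,0,0.4],[0.4,-0.85,0,0],[0.4,-0.85,0,0],[0.4,-0.85,0,0],[0.4,-0.85,0,0],[0.4,-0.85,0,0]]]' 50 20
```

```text
time_s: 0.95
tcp_pos: [0.3191, 0.3833, 0.2457]
eef_rot: [5.7, 89.6, -94.9]
contact_force: [0.8, -0.0, 0.0]
gripper_width: 0.0505
```

```bash
python3 -m handwheel '[[[0.45,-0.95,0,0],[0.45,-0.95,0,0],[0.45,-0.95,0,0],[0.45,-0.95,0,0],[0.45,-0.95,0,0],[0.45,-0.95,0,0],[0.45,-0.95,0,0],[0.45,-0.95,0,0]]]'
python3 -m handwheel '[[[0.45,-0.95,0,0],[0.45,-0.95,0,0],[0.45,-0.9,0,0],[0.3,-0.5,0,0],[0,0,0,0],[0,0,0,0]]]'
python3 - <<'E'
from h import *
import cv2
s,R,a=pose(); print(R.round(3),a,s["tcp_pos"])
c=vision.get_calibration("wrist"); print(c["pose"].tolist()); np.save("pics/w1cal.npy",c["pose"])
cv2.imwrite("pics/w1.png",vision.capture("wrist"))
E
```

```text
time_s: 1.75
tcp_pos: [0.4649, 0.0659, 0.2464]
eef_rot: [21.0, 89.7, -79.3]
contact_force: [0.9, 1.0, 0.0]
gripper_width: 0.0503
time_s: 2.35
tcp_pos: [0.5328, -0.0774, 0.2451]
eef_rot: [-0.5, 89.7, -101.2]
contact_force: [-0.6, 0.5, -0.2]
gripper_width: 0.0501
[[-0.001  0.982 -0.186]
 [-0.005 -0.186 -0.982]
 [-1.    -0.     0.006]] -100.7427389636226 [ 0.53277481 -0.07735286  0.24507228]
[[-0.18704935245599824, 0.9421332944105953, 0.278203873640951, 0.6078706459487702], [-0.9823341742959957, -0.18102221805746327, -0.04743971521584899, -0.09021727952350872], [0.005666547096454892, -0.28216274051085266, 0.9593498205093952, 0.4027925316184001], [0.0, 0.0, 0.0, 1.0]]
```

View pics/w1.png

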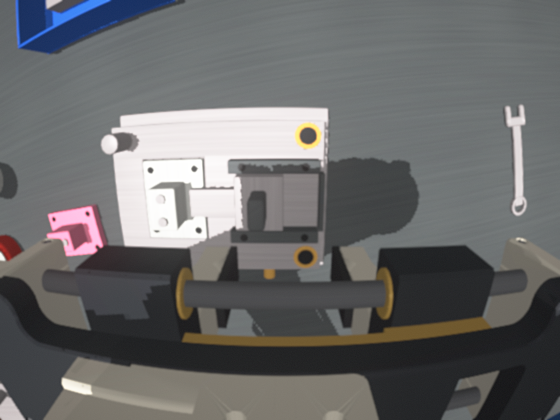

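```bash
python3 - <<'E'
import cv2
a=cv2.imread("pics/w1.png")[100:280,95:345]
a=cv2.resize(a,None,fx=3.2,fy=3.2,interpolation=cv2.INTER_CUBIC)
cv2.imwrite("pics/w1c.png",cv2.convertScaleAbs(a,alpha=1.2,beta=20))
E
```

```text
(no output)
```

View pics/w1c.png

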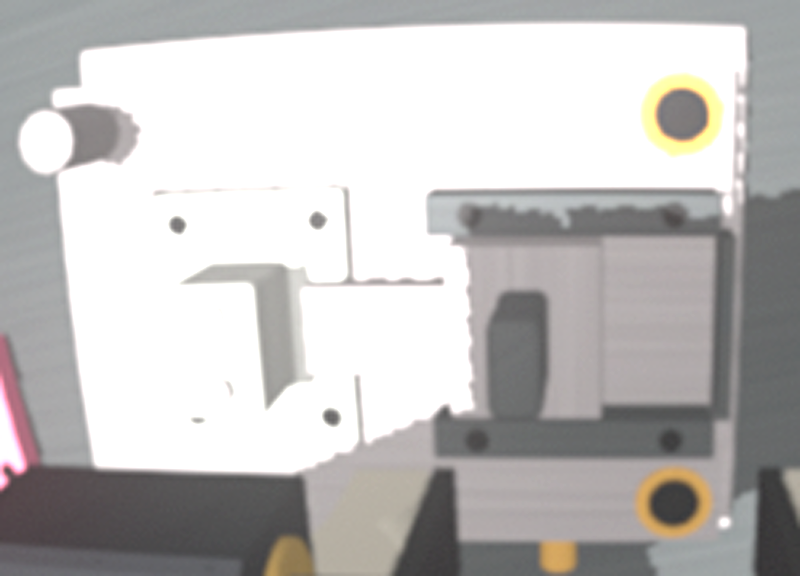

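```bash
python3 - <<'E'
from h import *
c=vision.get_calibration("wrist"); c["pose"]=np.load("pics/w1cal.npy")
I=lambda x,y:(95+(x+.5)/3.2-.5,100+(y+.5)/3.2-.5)
f=lambda x,y,z:onz("wrist",I(x,y),z,c)
hs=[f(*p,.064) for p in ((178,224),(318,220),(332,416),(198,420))]
print("insert ctr",np.mean(hs,0)); d=(hs[0]-hs[1])+(hs[3]-hs[2]); print("ydir ang",np.degrees(np.arctan2(d[1],d[0]))-90, [np.linalg.norm(hs[i]-hs[(i+1)%4]) for i in range(4)])
print("pillar",f(46,142,.098))
print("tab",f(515,368,.123),[f(*p,.123).round(4).tolist() for p in ((492,322),(542,322),(538,415),(490,415))])
g=[f(*p,.06) for p in ((682,115),(675,502))]; d=g[0]-g[1];print("rings",g,np.degrees(np.arctan2(d[1],d[0])))
hr=[f(*p,.078) for p in ((470,215),(674,215),(671,440),(477,440))]
print("rails ctr",np.mean(hr,0)); d=(hr[0]-hr[1])+(hr[3]-hr[2]); print(np.degrees(np.arctan2(d[1],d[0]))-90)
for y in (-10.74,):
  R=np.array([[np.cos(np.radians(y)),-np.sin(np.radians(y))],[np.sin(np.radians(y)),np.cos(np.radians(y))]])
  t=np.mean(hs,0)-R@[0,.045]
  print(t,"tab in mould",R.T@(f(515,368,.123)-t),"pillar",R.T@(f(46,142,.098)-t), [R.T@(x-t) for x in g])
E
```

```text
insert ctr [0.54306273 0.04546094]
ydir ang -9.637906901653253 [np.float64(0.051808975820120326), np.float64(0.06998112932538877), np.float64(0.05202148289656741), np.float64(0.07228946223985837)]
pillar [0.62224328 0.08868904]
tab [ 0.52665184 -0.05011402] [[0.541, -0.0466], [0.5383, -0.0604], [0.5116, -0.0536], [0.5142, -0.04]]
rings [array([ 0.58297587, -0.1126965 ]), array([ 0.44775149, -0.08699968])] -10.759679199816283
rails ctr [ 0.52241695 -0.06471039]
-10.897893678515516
[0.53467686 0.0012492 ] tab in mould [ 0.00168722 -0.05195897] pillar [0.06973788 0.10222637] [array([ 0.06868702, -0.10294907]), array([-0.06895729, -0.10290179])]
```

```bash
python3 -m handwheel '[[[-0.15,0.66,0,0],[0,0,-0.6,0],[0,0,-0.7,0],[0,0,-0.7,0],[0,0,-0.6,0],[0,0,-0.3,0],[0,0,0,0],[0,0,0,0]]]'
```

```text
time_s: 3.2
tcp_pos: [0.5241, -0.0418, 0.1283]
eef_rot: [64.1, 89.7, -35.9]
contact_force: [0.2, -0.2, 0.2]
gripper_width: 0.05
```

```bash
python3 -m handwheel '[[[0.07,-0.22,0,0],[0,0,0,0],[0,0,0,0]]]'; python3 - <<'E'
from h import *
import cv2
s,R,a=pose(); print(a,s["tcp_pos"])
cv2.imwrite("pics/w2.png",vision.capture("wrist"))
E
```

```text
time_s: 3.5
tcp_pos: [0.5284, -0.0501, 0.1311]
eef_rot: [83.9, 89.5, -16.1]
contact_force: [0.5, -0.2, 0.7]
gripper_width: 0.0504
-99.963830255928 [ 0.52843149 -0.05012098  0.13106439]
```

View pics/w2.png

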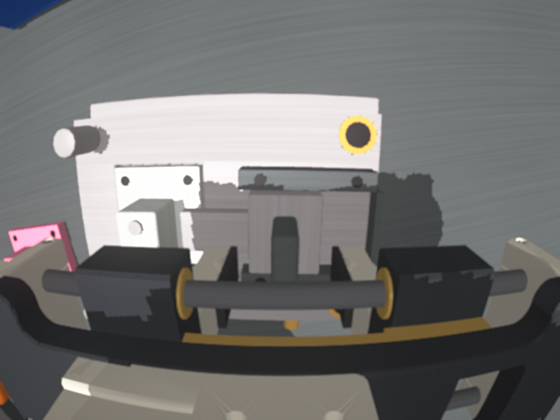

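The wrist view shows the tab at column 285, midway between the fingers (about 220 and 350). I'll lower onto it.

```bash
python3 -m handwheel '[[[0,0,-0.5,0],[0,0,-0.4,0],[0,0,0,0],[0,0,0,0]]]'
```

```text
time_s: 3.95
tcp_pos: [0.5301, -0.0502, 0.0967]
eef_rot: [92.5, 89.2, -7.5]
contact_force: [0.8, 0.3, 0.4]
gripper_width: 0.0499
```

```bash
python3 -m handwheel '[[[-0.04,0,-0.04,0],[0,0,0,0],[0,0,0,0],[0,0,0,0],[0,0,0,0],[0,0,0,0]]]' 8 15
```

```text
time_s: 4.55
tcp_pos: [0.5297, -0.0501, 0.0977]
eef_rot: [96.6, 89.0, -3.4]
contact_force: [0.4, -0.3, -2.8]
gripper_width: 0.0162
```

```bash
python3 -m handwheel '[[[-0.023,-0.12,0,0],[-0.037,-0.197,0,0],[-0.037,-0.197,0,0],[-0.037,-0.197,0,0],[-0.03,-0.15,0,0],[0,0,0,0]]]'; python3 - <<'E'
from h import *
s,R,a=pose(); print(a,s["tcp_pos"],s["contact_force"])
E
```

```text
time_s: 5.15
tcp_pos: [0.5229, -0.0857, 0.0977]
eef_rot: [104.4, 88.9, 4.3]
contact_force: [-0.5, 3.3, -0.3]
gripper_width: 0.016
-100.04139299576413 [ 0.52294477 -0.08565943  0.09765296] [-0.47183361  3.25262822 -0.30256719]
```

```bash
python3 -m handwheel '[[[-0.015,-0.09,0,0],[-0.015,-0.09,0,0],[-0.02,-0.1,0,0],[-0.02,-0.1,0,0]]]';python3 -m handwheel '[[[-0.02,-0.1,0,0],[-0.02,-0.1,0,0],[0,0,0,0],[0,0,0,0]]]'; python3 - <<'E'
from h import *
import cv2
s,R,a=pose(); print(a,s["tcp_pos"],s["contact_force"])
cv2.imwrite("pics/w3.png",cv2.resize(vision.capture("top")[150:250,220:345],None,fx=6,fy=6,interpolation=cv2.INTER_CUBIC))
E
```

```text
time_s: 5.55
tcp_pos: [0.5225, -0.0891, 0.0975]
eef_rot: [137.1, 88.1, 36.9]
contact_force: [-3.6, 31.1, 1.9]
gripper_width: 0.0186
time_s: 5.95
tcp_pos: [0.5228, -0.0871, 0.0974]
eef_rot: [146.1, 87.5, 46.1]
contact_force: [-0.4, -1.2, -0.9]
gripper_width: 0.0162
-100.02092541081663 [ 0.52278291 -0.0870989   0.09739116] [-0.42150434 -1.24245888 -0.92300103]
```

View pics/w3.png

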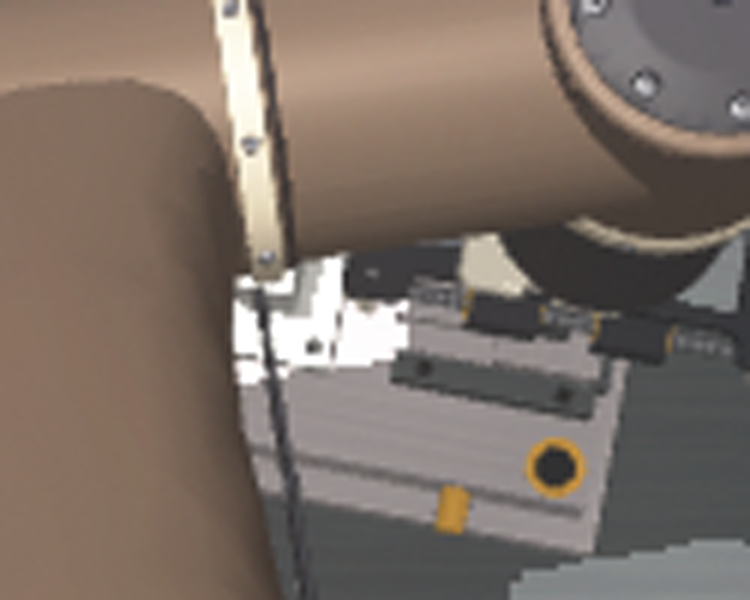

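```bash
python3 - <<'E'
from h import *
s,R,a=pose(); print(R.round(3),a,s["tcp_pos"],s["contact_force"],s["moment"])
E
```

```text
[[ 0.031  0.984 -0.174]
 [ 0.032 -0.175 -0.984]
 [-0.999  0.025 -0.036]] -100.03067465464545 [ 0.52275795 -0.08728012  0.09736498] [0.44885287 3.07892454 0.48980655] [ 0.71918761  0.15764385 -0.0529187 ]
```

```bash
python3 -m handwheel '[[[0,0,0,0],[0,0,0,0],[0,0,0,0],[0,0,0,0]]]' 50 15; python3 - <<'E'
from h import *
s,R,a=pose(); print(R.round(3),a,s["tcp_pos"],s["contact_force"],s["moment"])
E
```

```text
time_s: 6.4
tcp_pos: [0.5224, -0.0894, 0.0974]
eef_rot: [145.0, 87.6, 44.9]
contact_force: [0.4, 0.4, 0.5]
gripper_width: 0.0428
[[ 0.03   0.984 -0.175]
 [ 0.03  -0.176 -0.984]
 [-0.999  0.024 -0.034]] -100.0832868784784 [ 0.52236809 -0.08938231  0.0974364 ] [0.42698131 0.424779   0.47118647] [-0.06700686  0.09981373 -0.0013236 ]
```

```bash
python3 -m handwheel '[[[0,0,0,0],[0,0,0.5,0],[0,0,0.8,0],[0,0,0.8,0],[0,0,0.6,0],[0,0,0,0],[0,0,0,0]]]' 50 15; python3 - <<'E'
from h import *
import cv2
s,R,a=pose(); print(R.round(3),a,s["tcp_pos"],s["contact_force"],s["moment"])
np.save("pics/w4cal.npy",vision.get_calibration("wrist")["pose"])
b=vision.capture("wrist"); cv2.imwrite("pics/w4.png",b)
cv2.imwrite("pics/w4c.png",cv2.resize(b[90:290,60:410],None,fx=2.2,fy=2.2,interpolation=cv2.INTER_CUBIC))
E
```

```text
time_s: 7.1
tcp_pos: [0.5205, -0.0907, 0.2086]
eef_rot: [146.8, 87.7, 46.6]
contact_force: [0.1, -1.0, 0.6]
gripper_width: 0.0499
[[ 0.027  0.984 -0.176]
 [ 0.029 -0.177 -0.984]
 [-0.999  0.022 -0.033]] -100.16950049641049 [ 0.52049222 -0.09072197  0.20864271] [ 0.05414238 -0.99293119  0.62105185] [-0.13401617  0.16785897 -0.06990759]
```

View pics/w4c.png

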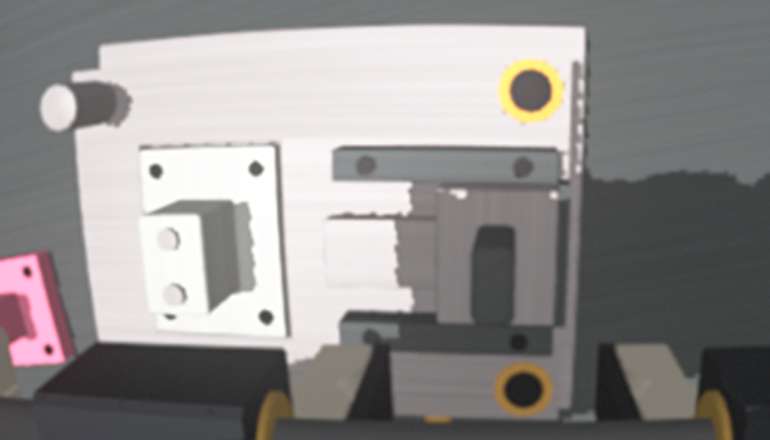

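```bash
python3 - <<'E'
from h import *
c=vision.get_calibration("wrist"); c["pose"]=np.load("pics/w4cal.npy")
I=lambda x,y:(60+(x+.5)/2.2-.5,90+(y+.5)/2.2-.5)
f=lambda x,y,z:onz("wrist",I(x,y),z,c)
hs=[f(*p,.064) for p in ((156,171),(257,168),(266,317),(171,316))]
print("insert",np.mean(hs,0))
print("core dots",f(169,239,.107),f(175,293,.107),"core top mid",np.mean([f(*p,.104) for p in ((143,214),(208,214),(208,316),(149,306))],0))
g=[f(*p,.06) for p in ((531,91),(524,389))]; print("rings",g)
y=np.radians(-10.75);R=np.array([[np.cos(y),-np.sin(y)],[np.sin(y),np.cos(y)]])
t=np.mean(g,0)-R@[0,-.103]; print("mould",t,"pocket",t+R@[0,.045],"tab",R.T@(f(493,289,.123)-t),"pillar",R.T@(f(58,108,.098)-t))
E
```

```text
insert [0.5431065  0.04552462]
core dots [0.55563379 0.04194506] [0.53287251 0.04614928] core top mid [0.54457951 0.04349324]
rings [array([ 0.5830377 , -0.11268247]), array([ 0.44775595, -0.08674206])]
mould [0.5346088  0.00148012] pocket [0.54300238 0.04569039] tab [ 5.03714404e-05 -8.96839711e-02] pillar [0.06962213 0.1020986 ]
```

```bash
python3 -m handwheel '[[[0.1,0.6,0,-0.1],[0.13,0.8,0,0],[0.13,0.8,0,0],[0.1,0.6,0,0],[0.05,0.3,0,0],[0,0,0,0],[0,0,0,0]]]' 60 15
```

```text
time_s: 7.85
tcp_pos: [0.5381, 0.0358, 0.2018]
eef_rot: [156.2, 88.3, 55.4]
contact_force: [-0.3, -0.6, -0.3]
gripper_width: 0.0603
```

```bash
python3 -m handwheel '[[[0.12,0.2,-0.4,0],[0,0.03,-0.7,0],[0,0,-0.4,0],[0,0,0,0],[0,0,0,0]]]';  python3 - <<'E'
from h import *
import cv2
s,R,a=pose(); print(R.round(3),a,s["tcp_pos"],s["contact_force"],s["moment"])
cv2.imwrite("pics/w5.png",vision.capture("wrist"))
E
```

```text
time_s: 8.35
tcp_pos: [0.5424, 0.0407, 0.14]
eef_rot: [155.9, 88.3, 54.8]
contact_force: [0.2, 0.2, 0.2]
gripper_width: 0.0603
[[ 0.017  0.981 -0.192]
 [ 0.024 -0.192 -0.981]
 [-1.     0.012 -0.027]] -101.05697244558536 [0.54236605 0.04069138 0.13997975] [0.23546996 0.20220475 0.15574881] [-0.09357755  0.06835497  0.00591044]
```

View pics/w5.png

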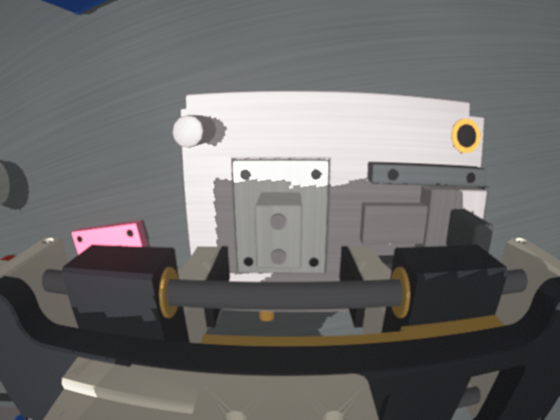

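The core (column 279) sits slightly to the +y side of the finger midpoint (about 285), so I'll shift 4 mm to +y and lower.

```bash
python3 -m handwheel '[[[0.02,0.11,-0.3,0],[0,0,-0.6,0],[0,0,-0.5,0],[0,0,-0.15,0],[0,0,0,0],[0,0,0,0]]]';  python3 - <<'E'
from h import *
s,R,a=pose(); print(R.round(3),a,s["tcp_pos"],s["contact_force"],s["moment"])
E
```

```text
time_s: 9.0
tcp_pos: [0.5461, 0.0462, 0.0792]
eef_rot: [148.4, 87.9, 47.3]
contact_force: [-0.2, -0.1, 0.5]
gripper_width: 0.0601
[[ 0.025  0.981 -0.192]
 [ 0.027 -0.193 -0.981]
 [-0.999  0.019 -0.031]] -101.08885010757601 [0.54608797 0.04616157 0.07922905] [-0.20517288 -0.05043458  0.47150785] [-0.06745776  0.0711546  -0.00525087]
```

```bash
python3 -m handwheel '[[[-0.06,-0.02,-0.13,0.04],[0,0,0,0],[0,0,0,0]]]'; python3 -m handwheel '[[[0,0,0,0],[0,0,0,0],[0,0,0,0],[0,0,0,0],[0,0,0,0],[0,0,0,0]]]' 20 15; python3 - <<'E'
from h import *
s,R,a=pose(); print(R.round(3),a,s["tcp_pos"],s["contact_force"],s["moment"])
E
```

```text
time_s: 9.3
tcp_pos: [0.5448, 0.0459, 0.0757]
eef_rot: [145.9, 87.7, 45.1]
contact_force: [0.6, 0.2, 0.5]
gripper_width: 0.0597
time_s: 9.9
tcp_pos: [0.5453, 0.0459, 0.0768]
eef_rot: [144.8, 87.7, 43.9]
contact_force: [-0.3, 0.1, -0.3]
gripper_width: 0.0303
[[ 0.029  0.982 -0.188]
 [ 0.028 -0.189 -0.982]
 [-0.999  0.024 -0.033]] -100.8306751416659 [0.54530866 0.04588273 0.07681579] [-0.25861039  0.11824555 -0.2735046 ] [-0.13013159  0.13635371  0.03715659]
```

```bash
python3 -m handwheel '[[[0,0,-0.05,0],[0,0,-0.05,0],[0,0,-0.05,0],[0,0,-0.05,0],[0,0,-0.05,0],[0,0,-0.05,0]]]' 20 45; python3 - <<'E'
from h import *
s,R,a=pose(); print(R.round(3),a,s["tcp_pos"],s["contact_force"],s["moment"],s["gripper_width"])
E
```

```text
time_s: 10.5
tcp_pos: [0.5454, 0.046, 0.0766]
eef_rot: [139.6, 87.6, 39.0]
contact_force: [-8.7, 1.5, 22.0]
gripper_width: 0.0302
[[ 0.033  0.982 -0.183]
 [ 0.027 -0.184 -0.983]
 [-0.999  0.028 -0.032]] -100.57145332225276 [0.54540498 0.04595203 0.07664898] [-8.68533777  1.47351659 21.9511523 ] [-0.00833004  3.36472578 -0.25984502] 0.0302481867232334
```

```bash
python3 -m handwheel '[[[0,0,0,0],[0,0,0,0],[0,0,0.15,0],[0,0,0.2,0],[0,0,0.2,0],[0,0,0,0],[0,0,0,0]]]'; python3 - <<'E'
from h import *
import cv2
s,R,a=pose(); print(R.round(3),a,s["tcp_pos"],s["contact_force"],s["moment"],s["gripper_width"])
cv2.imwrite("pics/w6.png",vision.capture("wrist"))
cv2.imwrite("pics/s6.png",cv2.resize(vision.capture("scene")[160:300,205:355],None,fx=4,fy=4,interpolation=cv2.INTER_CUBIC))
E
```

```text
time_s: 11.2
tcp_pos: [0.5436, 0.0457, 0.0991]
eef_rot: [142.6, 87.7, 41.9]
contact_force: [-0.2, 0.3, -3.9]
gripper_width: 0.0297
[[ 0.03   0.982 -0.185]
 [ 0.027 -0.185 -0.982]
 [-0.999  0.024 -0.032]] -100.63910415465496 [0.54357321 0.0456858  0.09909436] [-0.23914108  0.31784827 -3.87040519] [-0.08150348  0.15930061  0.01521476] 0.029748596222151067
```

View pics/w6.png

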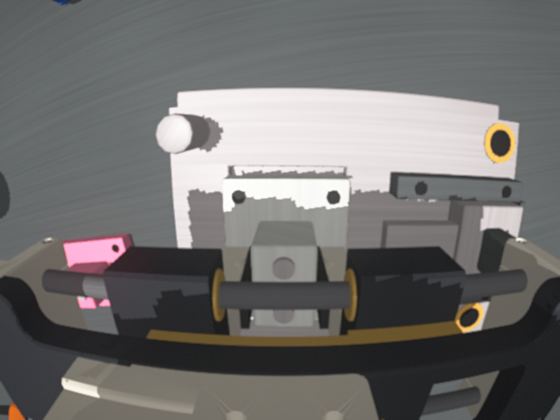

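View pics/s6.png

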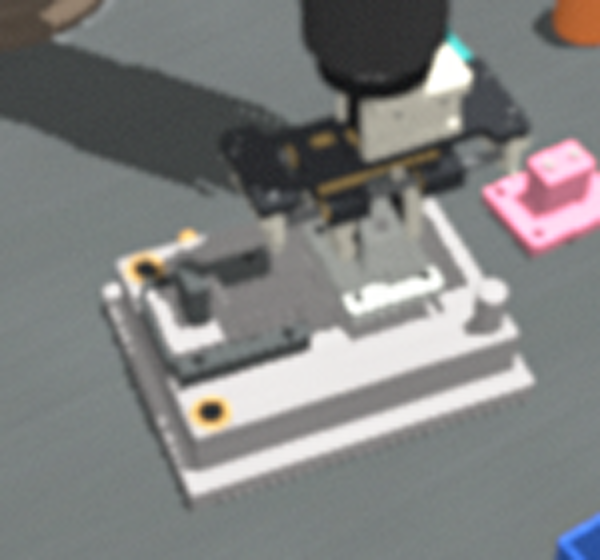

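The insert is about 22 mm up, looks level, and the tool carries about 4 N. I'll keep lifting.

```bash
python3 -m handwheel '[[[0,0,0.25,0],[0,0,0.4,0],[0,0,0.4,0],[0,0,0.4,0],[0,0,0.3,0],[0,0,0.15,0],[0,0,0,0],[0,0,0,0]]]'; python3 - <<'E'
from h import *
s,R,a=pose(); print(R.round(3),a,s["tcp_pos"],s["contact_force"],s["moment"],s["gripper_width"])
E
```

```text
time_s: 12.1
tcp_pos: [0.542, 0.045, 0.1793]
eef_rot: [144.0, 87.9, 43.4]
contact_force: [0.9, -0.4, -4.2]
gripper_width: 0.0299
[[ 0.027  0.982 -0.185]
 [ 0.025 -0.185 -0.982]
 [-0.999  0.022 -0.03 ]] -100.65425851466377 [0.54203398 0.04496762 0.17928071] [ 0.88723154 -0.43258472 -4.22788031] [-0.20238719  0.16751722 -0.0690588 ] 0.02992996994133607
```

```bash
python3 -m handwheel '[[[0.03,0,0.25,0],[0.02,0,0.15,0],[0,0,0,0],[0,0,0,0],[0,0,0,0],[0,0,0,0]]]'; python3 - <<'E'
from h import *
import cv2
s,R,a=pose(); print(R.round(3),a,s["tcp_pos"],s["contact_force"],s["qd"].round(2),s["gripper_width"])
np.save("pics/w7cal.npy",vision.get_calibration("wrist")["pose"])
b=vision.capture("wrist")
cv2.imwrite("pics/w7.png",cv2.resize(b[80:350,130:430],None,fx=2.2,fy=2.2,interpolation=cv2.INTER_CUBIC))
cv2.imwrite("pics/s7.png",cv2.resize(vision.capture("scene")[120:300,205:355],None,fx=3.3,fy=3.3,interpolation=cv2.INTER_CUBIC))
E
```

```text
time_s: 12.7
tcp_pos: [0.5432, 0.0447, 0.1947]
eef_rot: [146.6, 88.1, 45.9]
contact_force: [-0.2, 0.5, -4.9]
gripper_width: 0.03
[[ 0.023  0.982 -0.185]
 [ 0.024 -0.186 -0.982]
 [-0.999  0.019 -0.028]] -100.67297257628543 [0.54321807 0.04468249 0.19468163] [-0.21250888  0.49475717 -4.89518857] [ 0.09  0.06 -0.22 -0.13  0.03  0.04] 0.030044281339697422
```

View pics/w7.png

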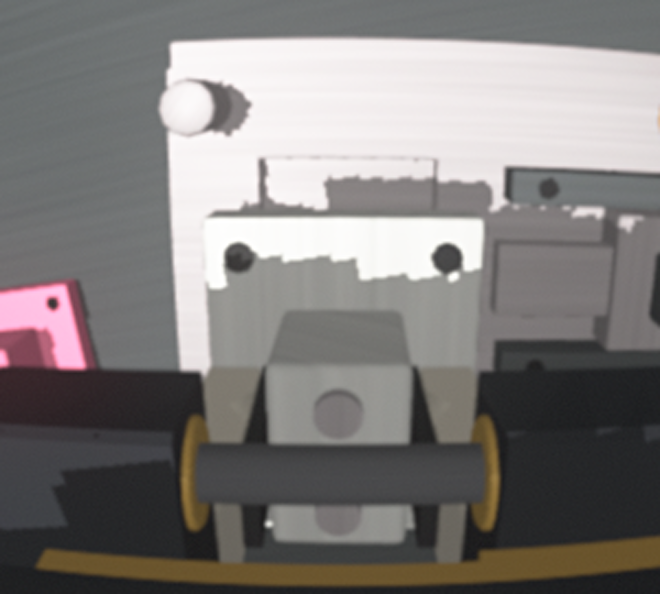

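View pics/s7.png

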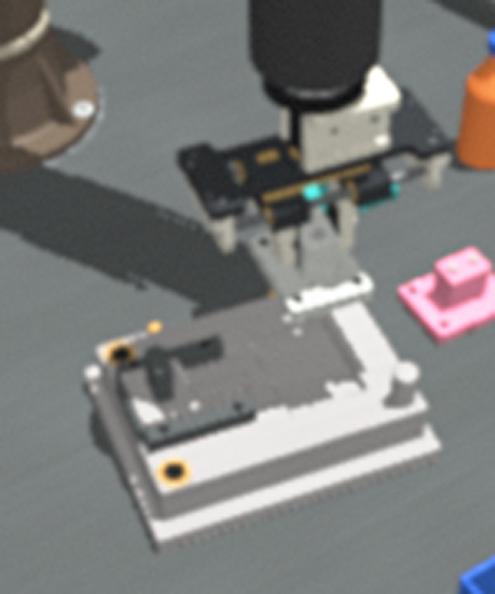

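```bash
python3 -m handwheel '[[[0,0,0,0],[0,0,0,0],[0,0,0,0]]]'; python3 - <<'E'
from h import *
from plant import close_job
c=vision.get_calibration("wrist"); c["pose"]=np.load("pics/w7cal.npy")
I=lambda x,y:(130+(x+.5)/2.2-.5,80+(y+.5)/2.2-.5)
# front plate corners: depth along each ray at known plane z => width check; slope from differing z along the fixed front edge direction
z=.1947-.0766+.064
a,b=[onz("wrist",I(*p),z,c) for p in ((207,216),(483,218))]; d=a-b
print("front edge len",np.hypot(*d),"dir",np.degrees(np.arctan2(d[1],d[0])), "want ~70mm, 79.3deg")
s,R,an=pose(); print(R[2].round(3),s["tcp_pos"],s["contact_force"],s["gripper_width"])
print(close_job())
E
```

```text
time_s: 13.1
tcp_pos: [0.5431, 0.0446, 0.1944]
eef_rot: [147.0, 88.1, 46.3]
contact_force: [0.0, 0.8, -3.9]
gripper_width: 0.0298
front edge len 0.06796816479887645 dir 79.17258631229527 want ~70mm, 79.3deg
[-0.999  0.018 -0.028] [0.54306599 0.04462064 0.19441061] [ 0.02591641  0.81700523 -3.94103672] 0.029796937906898528
the job is handed in; nothing more can be done
None
```

I drew the side slide back against its stop, then took the insert by its core and lifted it straight up. I handed the job in at about 13 s, still holding the insert over its pocket. The hand-in gave no verdict.

- **Slide:** I felt the stop at about 31 N. Afterwards the wrist picture put the tab at y = -89.7 mm in the mould's frame, a travel of about 39.7 mm. I checked it by eye after that, with no second measurement.
- **Insert height and position:** It is about 118 mm above its seat and within about 2 mm sideways of the pocket's centre, judging by the tool's position.
- **Grip:** The opening is 29.8 mm on the 30 mm core. The tool carries about 4 N of weight, and joint speeds were close to zero.
- **Bystanders:** The tool was never lowered near the can, tin, bottle or wrench. I did not measure where they stand at the end.

**Tool tilt:** The tool tipped by about 2.6 degrees during the hard pull against the stop. I could not level it by pressing the insert down in its pocket. At the end it was still about 1.9 degrees off vertical, with the jaw axis about 1.6 degrees off level.

I did not measure the insert's own tilt separately. It looked level in the pictures and should be within about 2 degrees, against the 4 degrees allowed. The last front-edge check gave 68 mm against 70 mm, and the direction agreed to about 0.1 degree.

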